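# Tip the brown carton back and slide the lifting blade under it

### The arm

A 6-joint arm with a two-finger parallel gripper is mounted at the origin on a cart in front of the work surface, level with it; the furniture and walls round the work are solid. World frame = base frame: x ahead of the robot, y to its left, z up, the work surface at z = 0. Lengths are in m, angles in rad, forces in N, time in s.
With the tool pointing down it reaches from about 0.25 to 0.775 m from the base axis. Payload 4 kg.
Tool frame: the origin (TCP) lies at the very end of the fingers, on their centre line; the grasp point (between the pads) lies 19 mm behind it; z points along the fingers, y is the line along which they close (so a half turn about z gives the same grasp; the last joint's range is limited). The gripper opens to 94 mm and grips with 3 to 60 N. Pads are 16 mm wide; open, the fingers measure 119 mm over their backs; the gripper's body (75 mm by 177 mm) begins 78 mm behind the grasp point.
Start: joints at [-1.341, 0.087, 1.371, -0, 1.684, -0.103], TCP at [0.18, -0.52, 0.206] pointing down, gripper open.
Joint ranges: [-3.1, 3.1], [-0.76, 2.03], [0.27, 2.55], [-1.08, 4.22], [0.17, 2.65], [-2.57, 2.57]. Speed limits (rad/s): [2.79, 2.79, 3.14, 3.14, 3.14, 3.14].

### API

Orientations are given as [roll, pitch, yaw] about the fixed x, y, z axes, in that order (R = Rz(yaw) Ry(pitch) Rx(roll)).
In Python, from bench import robot, vision gives the robot as it stands.
- The arm moves only by the shell command python3 -m crank 'ROWS'. ROWS is JSON, a list of rows, each a list of 3 entries, a list of its own where there are three numbers: the closure, from 0 (fully open) to 1 (shut), then the shift along the tool's x, y, z in m, then the turn, a rotation vector about the tool's x, y, z in degrees. A call has 1 to 8 rows; each row shifts and turns the commanded pose from where the row before left it, along the tool's axes as they then stand; what a row does not reach is not made up. A row lasts 1/10 s, in which the tool goes at most 50 mm and 8.59 degrees, less where a joint would pass 70% of its speed; a pose out of reach is approached as far as the arm can. A call with a gripper value outside its range is refused whole. The fingers move at their own pace and stop on an object; the grip force is fixed at half the most. Time passes only in rows, so rows that do not move let the fingers close. It gives the time, the measured TCP pose, the force, the opening and the grip force at its end, in the units of the state.
- robot.get_obs(): the state, without advancing time (a new reading comes with each control period).
- vision.snapshot(name): name is "scene" or "side" or "wrist"; returns a dict with "color" (400x640x3 uint8, red, green, blue), "z_map" (400x640 float32, m along the optical axis (not along the pixel's ray), 0 where there is no reading), "fx", "fy", "cx", "cy" (pixels), "R" (3x3) and "t" (3): a world point X has camera coordinates R X + t. Camera axes: x right, y down, z forward; pixel columns grow to the right and rows downward; lengths in m; the calibration is good to about 2 mm. The wrist camera is an equidistant fisheye: a pixel r from the principal point sees the ray r / f radians off the axis. A picture is of the moment at which its call begins.
- robot.close_job(): hands the job in; it is judged then, once.
The state is a dict: "time": time; "joint_positions": joint angles; "qvel": joint speeds; "joint_torque": joint torques, N m; "tool_pos": TCP position; "ee_rot": TCP orientation; "wrist_force": force on the tool from outside, world axes, zero at the start; "wrist_torque": the same for the moment, N m; "width": finger opening in m; "finger_force": force on a finger pad.
Only numpy, scipy, OpenCV 4.12 (cv2) and the standard library are available. Lean on these libraries where they do the work, as an engineer would, in place of code of your own. Each camera call takes 0.05 s, during which the arm holds its last target. There are 200 camera calls.

### The job

The brown carton with blue tape has to be made ready for lifting. Tip it back on its rear lower edge until it leans by itself against the sloping rest behind it, then slide the flat steel blade with the orange grip straight in, flat on the table, well under the middle of its raised front edge, and leave it there. Do not disturb the white carton beside it.

Things in the scene. Friction and masses are not known exactly. Their poses are not given: they have to be found in the camera images.
- brown_carton: Loose upright brown box with blue tape, 60 deep (x), 64 wide (y), 120 high (z), 0.17 to 0.38 kg, in the left or right bay, rear face 3 to 8 mm before the rest's foot line. Origin: centre of underside; x to the rear. Pushed rearward near its top it turns on its rear edge without sliding; past 27 degrees it falls onto the rest, leans about 40 degrees and stays, front edge raised 38 (sizes in mm).
- white_carton: Loose white box with grey tape, same size and axes as the brown one; it stands in the other bay, about 130 from it, and must stay as it is (sizes in mm). Right of the cartons and the blade (y below -0.01 m, x beyond 0.48 m) stand fixed bottles and jars up to 235 high: cross over them higher than that.
- rest: Fixed plywood board, 270 wide, leaning back 40 degrees, its top 86 above the table. Origin: on the table at the middle of the foot line (where the board's face, extended, meets the table); x level to the rear, away from the cartons (the way to tip a carton and to push the blade); y along the foot line; z up. Bays centred at y = +65 and -65, a low fin between them (sizes in mm).
- blade: Loose flat steel plate on the table, 140 long (x), 50 wide (y), 4 thick, 0.2 kg, with an upright orange grip near its rear end: 50 long (x), 18 thick (y), top 61 above the table, centre 110 behind the front edge. Origin: under the middle of the plate's front edge; x points forward out of that edge, z up (sizes in mm).

How it is judged:
On the way, in this order (a step that is already met when the one before it is completed fails the run):
1. the brown carton leans back on the rest, its rear edge on the table, with the blade not yet under it (angle between brown_carton's own z axis and vertical between 0.52 and 0.96 rad and angle between the y axis of brown_carton and the y axis of rest, either way round below 0.26 rad and height (world z) of brown_carton below 0.032 m and contact force between brown_carton and rest above 0.05 N and not (horizontal distance between blade and brown_carton below 0.03 m)), for 0.2 s.
2. the blade's front edge is under the raised front of the leaning carton (angle between brown_carton's own z axis and vertical above 0.52 rad and x of blade in the frame of rest above -0.035 m and y of blade in the frame of brown_carton between -0.02 and 0.02 m and height (world z) of blade below 0.02 m), for 0.2 s.
At the end, for the whole second after the job is handed in: Brown carton leaning on the rest, 30 to 55 degrees back, rear edge on the table; blade flat, its front edge under the carton, less than 35 mm from the rest's foot line and within 20 mm of the carton's middle; both square to the rest within 15 degrees; white carton upright; carton and blade still (angle between brown_carton's own z axis and vertical between 0.52 and 0.96 rad and angle between the y axis of brown_carton and the y axis of rest, either way round below 0.26 rad and height (world z) of brown_carton below 0.032 m and contact force between brown_carton and rest above 0.05 N and x of blade in the frame of rest above -0.035 m and y of blade in the frame of brown_carton between -0.02 and 0.02 m and angle between the x axis of blade and the x axis of rest, either way round below 0.26 rad and height (world z) of blade below 0.008 m and angle between each of blade, white_carton's own z axis and vertical below 0.1 rad and linear speed of each of brown_carton, blade below 0.02 m/s); the robot touches nothing.
It fails at once if the white carton is moved more than 20 mm or tipped more than 11 degrees (distance of white_carton from where it was at the start of the episode above 0.02 m or angle between white_carton's own z axis and vertical above 0.2 rad).
It also fails if it takes over 64 s, if anything falls off the work surface, if the arm or the gripper's body presses on something with over 40 N, if the wrist force passes 120 N, or if a joint passes its speed limit or range.

## Working session

There is one attempt and no reset: what is moved stays moved. The work goes in short steps, Python scripts to look and compute and a shell command to move; the robot and the scene stay as the last step left them, time stands still between calls to the robot, and variables do not carry over. Pictures are saved under pics/ and viewed, at most 10 in all, crops included, and the job is handed in when it is done.

```bash
mkdir -p pics; ls
cat > h.py <<'E'
import numpy as np, cv2, pickle
from bench import robot, vision
def snap(name):
    s=vision.snapshot(name); return s
def save(s,f): cv2.imwrite('pics/'+f,cv2.cvtColor(s['color'],cv2.COLOR_RGB2BGR))
def pts(s):
    z=s['z_map'];v,u=np.indices(z.shape)
    P=np.stack([(u-s['cx'])/s['fx']*z,(v-s['cy'])/s['fy']*z,z],-1)
    return (P-np.array(s['t']))@np.array(s['R'])   # world
E
python3 - <<'E'
from h import *
for n in ('scene','side'):
    s=snap(n); save(s,n+'0.png'); pickle.dump(s,open(n+'0.pkl','wb'))
    print(n,s['R'],s['t'],s['fx'],-np.array(s['R']).T@s['t'])
o=robot.get_obs(); print(o)
E
```

```text
pics
scene [[-0.86570113 -0.50055353 -0.00277679]
 [-0.37563573  0.65330388 -0.65733693]
 [ 0.33084641 -0.56801426 -0.7535917 ]] [0.5476839  0.09588728 0.80331536] 402.6610611759813 [0.24437526 0.66779616 0.66992284]
side [[ 0.96840543  0.24937083 -0.00226247]
 [ 0.16258123 -0.63819447 -0.75251256]
 [-0.18909858  0.72836941 -0.65857401]] [-0.56606347  0.05879926  0.84137803] 481.04045514071674 [ 0.69772267 -0.43414894  0.59707618]
{'time': 0.1, 'joint_positions': array([-1.34108155e+00,  8.78747176e-02,  1.37207972e+00,  5.12815897e-06,
        1.68358663e+00, -1.03095741e-01]), 'qvel': array([ 0.00040073, -0.00207942, -0.00259074, -0.00059033,  0.00027404,
        0.00099255]), 'joint_torque': array([ 1.84660661e-03, -3.41251087e+01, -3.03301907e+01,  7.18184514e-02,
        3.04503052e-02, -9.69540497e-05]), 'tool_pos': array([ 0.1795742 , -0.51934716,  0.20443657]), 'ee_rot': array([-3.13965512e+00, -2.05586092e-04,  3.32810893e-01]), 'wrist_force': array([-0.82810501, -0.29054727, -0.14250443]), 'wrist_torque': array([ 0.02884744, -0.00970943,  0.02295549]), 'finger_force': 0.0, 'width': 0.09400501427327838}
```

View pics/scene0.png

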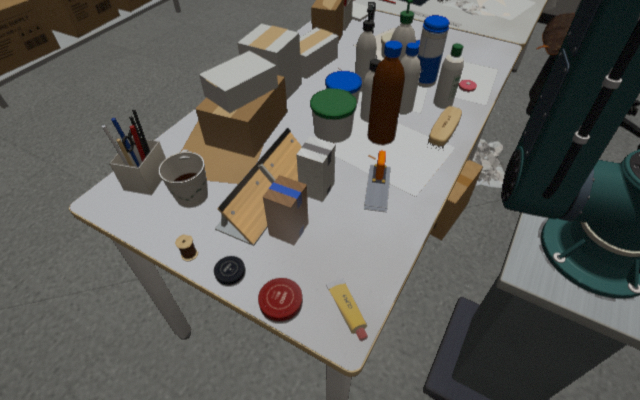

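View pics/side0.png

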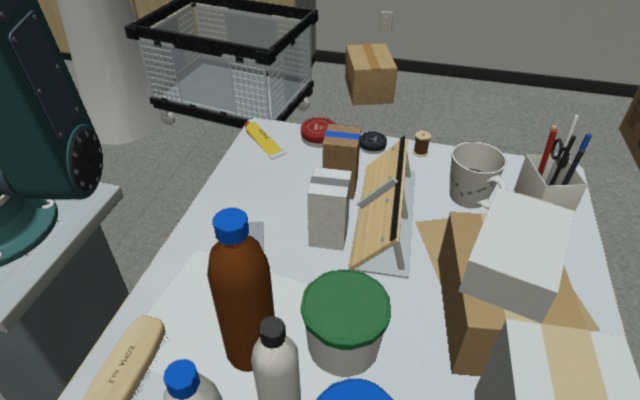

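The scene view shows the brown carton at about (287,208) and the white one at (317,168). The rest is behind them at about (265,190), the blade at (377,190), and its orange grip at (381,165). In the side view the brown carton is at (342,150) and the white one at (329,208). Next I measure them from the depth points.

Run:
```python
from h import *
def rect(name,p):
    (c,wh,a)=cv2.minAreaRect((p[:,:2]*1000).astype(np.float32)); print(name,len(p),np.round(c,1),np.round(wh,1),round(a,1),'z',np.round(np.percentile(p[:,2],[2,50,98])*1000,1))
for n in ('scene','side'):
    s=pickle.load(open(n+'0.pkl','rb'));P=pts(s);hsv=cv2.cvtColor(s['color'],cv2.COLOR_RGB2HSV)
    ok=(s['z_map']>0); x,y,z=P[...,0],P[...,1],P[...,2]
    box=dict(scene={'brown':(255,320,165,245),'white':(290,345,130,205),'blade':(355,400,145,215)},side={'brown':(315,370,115,195),'white':(300,360,160,255)})[n]
    for k,(u0,u1,v0,v1) in box.items():
        m=np.zeros(ok.shape,bool);m[v0:v1,u0:u1]=1;m&=ok
        if k!='blade':
            t=m&(abs(z-.12)<.004); rect(n+' '+k+' top',P[t])
        else:
            g=m&(hsv[...,0]<15)&(hsv[...,1]>150)&(z>.01); rect(n+' grip',P[g]); 
            gt=g&(z>.055); rect(n+' griptop',P[gt])
            pl=m&(z>-.01)&(z<.012)&(hsv[...,2]<185); rect(n+' plate',P[pl])
            print(hsv[190:206:5,370:385:7].reshape(-1,3).tolist())
    # board face
    w=ok&(x>.4)&(x<.85)&(y>-.1)&(y<.35)&(z>.02)&(z<.08)&(hsv[...,0]>8)&(hsv[...,0]<22)&(hsv[...,1]>70)
    sel=P[w]
    # RANSAC plane
    rng=np.random.default_rng(0);best=None
    for _ in range(400):
        a=sel[rng.choice(len(sel),3,False)];nn=np.cross(a[1]-a[0],a[2]-a[0]);nn/=np.linalg.norm(nn)+1e-12
        if not .5<abs(nn[2])<.78: continue   # normal of a board leaning 40deg from vertical
        i=abs((sel-a[0])@nn)<.003
        if best is None or i.sum()>best.sum():best=i
    if best is None: print('noplane',len(sel));continue
    q=sel[best];c=q.mean(0);nn=np.linalg.svd(q-c)[2][2];nn*=np.sign(nn[2])
    d=nn[:2]/np.linalg.norm(nn[:2]); # horizontally toward cartons
    foot=c[:2]-0; k=(nn@c)/np.linalg.norm(nn[:2]) # d.xy = k at z=0
    print(n,'plane n',nn,len(q),'restx dir deg',np.degrees(np.arctan2(-d[1],-d[0])),'k',k)
    X=-d;Y=np.array([-X[1],X[0]]);yy=q[:,:2]@Y;print('y range along',np.percentile(yy,[0,1,99,100]),'foot x',-k)
```

```text
scene brown top 828 [562.2 259. ] [61.5 65.8] 4.6 z [116.4 118.3 120.3]
scene white top 880 [565.6 190.8] [ 60.  189.1] 4.4 z [116.5 118.4 120.1]
scene grip 141 [465.3  24.8] [16.2 45.8] 26.1 z [13.3 43.9 60. ]
scene griptop 39 [465.1  23. ] [13.7 43.1] 24.4 z [55.2 58.1 60.8]
scene plate 2047 [468.2  26.4] [105.3 239.4] 23.0 z [-3.6 -0.1  7.4]
[[107, 27, 133], [108, 24, 138], [110, 23, 132], [109, 21, 133], [108, 23, 136], [111, 20, 130], [113, 23, 132], [111, 19, 134], [111, 20, 130], [113, 18, 126], [111, 19, 136], [111, 20, 130]]
scene plane n [-0.76960762 -0.05334777  0.63628463] 2661 restx dir deg 3.9652940688926845 k -0.6176040771252618
y range along [0.01983964 0.02490415 0.28713986 0.28865454] foot x 0.6176040771252618
side brown top 1663 [565.9 195.5] [ 60.3 197.5] 4.0 z [117.6 122.3 123.8]
side white top 1119 [569.8 129.1] [60.6 66.9] 4.1 z [117.  122.1 123.7]
side plane n [-0.76240029 -0.0546281   0.64479576] 2578 restx dir deg 4.098397290345014 k -0.6127977739550153
y range along [0.01568275 0.01725175 0.27600141 0.28312847] foot x 0.6127977739550153
```

```bash
python3 -m crank '[[1,[0,0,-0.045],[0,0,7.5]],[1,[0,0,-0.045],[0,0,7.5]],[1,[0.02,-0.042,0],[0,0,0]],[1,[0.02,-0.042,0],[0,0,0]],[1,[0.02,-0.042,0],[0,0,0]],[1,[0.02,-0.042,0],[0,0,0]],[1,[0.02,-0.042,0],[0,0,0]],[1,[0.02,-0.042,0],[0,0,0]]]'
python3 - <<'E'
from h import *
s=pickle.load(open('scene0.pkl','rb'));P=pts(s);hsv=cv2.cvtColor(s['color'],cv2.COLOR_RGB2HSV)
m=((hsv[...,1]<45)&(hsv[...,2]<150)&(hsv[...,2]>100)).astype(np.uint8); m[:,:350]=0;m[:,402:]=0;m[:160]=0;m[220:]=0
n,l,st,c=cv2.connectedComponentsWithStats(m);i=1+st[1:,4].argmax();print(st[i])
v,u=np.nonzero(l==i)
# cast on plane z=.004
R=np.array(s['R']);C=-R.T@s['t'];d=np.stack([(u-s['cx'])/s['fx'],(v-s['cy'])/s['fy'],np.ones(len(u))],1)@R
X=C+d*((.004-C[2])/d[:,2])[:,None]
print(cv2.minAreaRect((X[:,:2]*1000).astype(np.float32)))
a=np.radians(115);A=np.array([np.cos(a),np.sin(a)]);print(np.percentile(X[:,:2]@A,[0,1,99,100]))
E
```

```text
time: 0.9
tool_pos: [0.2816, -0.2581, 0.295]
ee_rot: [-3.141, 0.0, 0.07]
wrist_force: [0.5, -0.2, 0.2]
width: 0.0335
finger_force: 0.0
[364 165  27  48 777]
((450.698974609375, 60.53825378417969), (50.938899993896484, 142.10244750976562), 20.359445571899414)
[-0.20771764 -0.20369375 -0.06578685 -0.06309977]
```

```bash
python3 -m crank '[[1,[0.02,-0.042,0],[0,0,0]],[1,[0.02,-0.042,0],[0,0,0]],[1,[0.02,-0.042,0],[0,0,0]],[1,[0.02,-0.042,0],[0,0,0]],[1,[0.02,-0.042,0],[0,0,0]],[1,[0.02,-0.042,0],[0,0,0]],[1,[0.02,-0.042,0],[0,0,0]],[1,[0.02,-0.042,0],[0,0,0]]]';python3 -m crank '[[1,[0.02,-0.042,0],[0,0,0]],[1,[0.02,-0.042,0],[0,0,0]],[1,[0.02,-0.042,0],[0,0,0]],[1,[0.01,-0.035,0],[0,0,0]],[1,[0,0,0],[0,0,0]],[1,[0,0,0],[0,0,0]]]'
```

```text
time: 1.7
tool_pos: [0.4173, 0.0886, 0.2952]
ee_rot: [3.141, 0.0, 0.071]
wrist_force: [0.4, -1.1, 1.1]
width: 0.0005
finger_force: 0.0
time: 2.3
tool_pos: [0.4754, 0.2523, 0.2944]
ee_rot: [3.14, 0.002, 0.072]
wrist_force: [0.1, -0.6, 0.6]
width: 0.0005
finger_force: 0.0
```

```bash
python3 -m crank '[[1,[0,0,0.04],[0,0,0]],[1,[0,0,0.04],[0,0,0]],[1,[0,0,0.04],[0,0,0]],[1,[0,0,0.04],[0,0,0]],[1,[0,0,0.035],[0,0,0]],[1,[0.01,0,0],[0,0,0]],[1,[0.01,0,0],[0,0,0]],[1,[0.01,0,0],[0,0,0]]]';python3 -m crank '[[1,[0.008,0,0],[0,0,0]],[1,[0.006,0,0],[0,0,0]],[1,[0.005,0,0],[0,0,0]],[1,[0.005,0,0],[0,0,0]],[1,[0.005,0,0],[0,0,0]],[1,[0.005,0,0],[0,0,0]],[1,[0.005,0,0],[0,0,0]]]'
```

```text
time: 3.1
tool_pos: [0.5088, 0.2543, 0.104]
ee_rot: [-3.14, -0.006, 0.07]
wrist_force: [1.3, 0.2, 0.5]
width: 0.0009
finger_force: 0.0
time: 3.8
tool_pos: [0.5449, 0.2571, 0.1005]
ee_rot: [3.142, -0.0, 0.071]
wrist_force: [-1.4, -0.4, 1.9]
width: 0.0006
finger_force: 0.6
```

Run:
```python
from h import *
s=snap('side'); save(s,'side1.png')
s=snap('scene'); save(s,'scene1.png')
a=cv2.imread('pics/side1.png')[80:280,220:540];b=cv2.imread('pics/scene1.png')[80:280,180:500]
cv2.imwrite('pics/c1.png',np.vstack([a,b]))
```

```text
(no output)
```

View pics/c1.png

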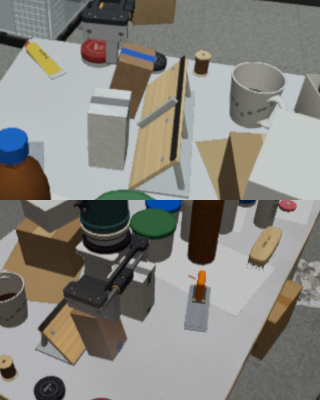

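The crops show the brown carton tipping back cleanly, about 15° at (135,75) in the upper one. The white carton at (108,125) has not moved. I keep pushing.

```bash
python3 -m crank '[[1,[0.005,0,0],[0,0,0]],[1,[0.005,0,0],[0,0,0]],[1,[0.005,0,0],[0,0,0]],[1,[0.004,0,0],[0,0,0]],[1,[0.004,0,0],[0,0,0]],[1,[0.004,0,0],[0,0,0]],[1,[0.004,0,0],[0,0,0]],[1,[0,0,0],[0,0,0]]]'
python3 - <<'E'
from h import *
s=snap('side'); save(s,'side2.png')
cv2.imwrite('pics/c2.png',cv2.imread('pics/side2.png')[80:280,260:480])
E
```

```text
time: 4.7
tool_pos: [0.5759, 0.2591, 0.1003]
ee_rot: [3.141, -0.0, 0.071]
wrist_force: [-0.2, -0.3, 0.4]
width: 0.0005
finger_force: 0.0
```

View pics/c2.png

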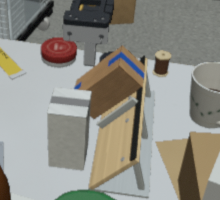

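The carton now rests on the board: in the crop its upper end at (125,60) lies over the board's edge and the fingers are free at (95,55). Next I check clearance round the grip and back the tool off.

```bash
python3 - <<'E'
from h import *
g=np.array([.4646,.0230]);a=np.radians(110.4);A=np.array([np.cos(a),np.sin(a)]);B=np.array([np.sin(a),-np.cos(a)])
for n in('scene0','side0'):
    s=pickle.load(open(n+'.pkl','rb'));P=pts(s)[s['z_map']>0]
    q=P[:,:2]-g;ax=q@A;by=q@B
    m=(abs(ax)<.10)&(abs(by)<.16)&(P[:,2]>.07)&(P[:,2]<.3)
    print(n,m.sum())
    for x0 in np.arange(-.1,.1,.02):
        r=m&(ax>=x0)&(ax<x0+.02)
        if r.any():print(round(x0,2),r.sum(),'by',by[r].min().round(3),by[r].max().round(3),'z',P[r,2].max().round(3))
E
python3 -m crank '[[1,[-0.04,0,0],[0,0,0]],[1,[-0.04,0,-0.02],[0,0,0]],[0.3,[-0.02,0.02,-0.04],[0,0,-8.2]],[0.3,[0,0,-0.04],[0,0,-8.2]],[0.3,[0,0,0],[0,0,-8.2]],[0.3,[0,0,0],[0,0,-8.2]],[0.3,[0,0,0],[0,0,-8.2]],[0.3,[0,0,0],[0,0,-8.2]]]'
```

```text
scene0 1219
-0.1 184 by 0.098 0.158 z 0.093
0.02 68 by 0.1 0.16 z 0.12
0.04 237 by 0.099 0.16 z 0.121
0.06 235 by 0.105 0.16 z 0.121
0.08 495 by 0.11 0.16 z 0.12
side0 2054
-0.1 166 by 0.101 0.159 z 0.098
0.02 1021 by 0.1 0.16 z 0.124
0.04 407 by 0.099 0.16 z 0.124
0.06 279 by 0.106 0.16 z 0.124
0.08 181 by 0.111 0.159 z 0.124
time: 5.55
tool_pos: [0.4769, 0.2322, 0.2008]
ee_rot: [3.141, -0.0, 0.936]
wrist_force: [0.5, 0.2, 0.1]
width: 0.0451
finger_force: 0.0
```

```bash
python3 -m crank '[[0.3,[0,0,0],[0,0,-8.1]],[0.3,[0,0,0],[0,0,-8.1]],[0.3,[0,0,0],[0,0,-8.1]],[0.3,[0,0,0],[0,0,-8.1]],[0.3,[0,0,0],[0,0,-8.1]],[0.3,[0,0,0],[0,0,-8.1]],[0.3,[0,0,0],[0,0,-8.1]]]'
python3 -m crank '[[0.3,[-0.035,-0.015,0],[0,0,0]],[0.3,[-0.035,-0.015,0],[0,0,0]],[0.3,[-0.035,-0.015,0],[0,0,0]],[0.3,[-0.035,-0.015,0],[0,0,0]],[0.3,[-0.035,-0.015,0],[0,0,0]],[0.3,[-0.017,-0.009,0],[0,0,0]],[0.3,[0,0,0],[0,0,0]]]'
```

```text
time: 6.25
tool_pos: [0.4769, 0.2321, 0.2005]
ee_rot: [3.142, 0.0, 1.925]
wrist_force: [0.4, 0.9, -0.9]
width: 0.0659
finger_force: 0.0
time: 6.95
tool_pos: [0.4634, 0.021, 0.2007]
ee_rot: [3.141, 0.001, 1.915]
wrist_force: [-1.0, 0.4, 0.7]
width: 0.0656
finger_force: 0.0
```

```bash
python3 -m crank '[[0.3,[0.001,0,0.04],[0,0,-0.7]],[0.3,[0,0.001,0.04],[0,0,0]],[0.3,[0,0,0.04],[0,0,0]],[0.3,[0,0,0.03],[0,0,0]],[0.3,[0,0,0.02],[0,0,0]],[0.3,[0,0,0],[0,0,0]]]'
python3 -m crank '[[1,[0,0,0],[0,0,0]],[1,[0,0,0],[0,0,0]],[1,[0,0,0],[0,0,0]],[1,[0,0,0],[0,0,0]],[1,[0,0,0],[0,0,0]],[1,[0,0,0],[0,0,0]]]'
python3 - <<'E'
from h import *
s=snap('scene'); save(s,'scene3.png')
cv2.imwrite('pics/c3.png',cv2.imread('pics/scene3.png')[80:280,220:480])
E
```

```text
time: 7.55
tool_pos: [0.4613, 0.0257, 0.0271]
ee_rot: [-3.135, -0.004, 1.933]
wrist_force: [0.0, 0.1, 0.3]
width: 0.066
finger_force: 0.0
time: 8.15
tool_pos: [0.4645, 0.0242, 0.0308]
ee_rot: [3.141, 0.0, 1.931]
wrist_force: [0.5, -0.1, 0.3]
width: 0.0214
finger_force: 0.0
```

View pics/c3.png

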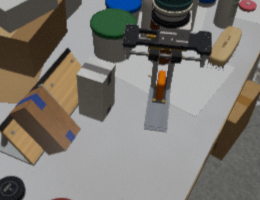

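The crop shows the fingers astride the orange grip at (163,85), the blade untouched and the carton leaning at (45,125). I finish closing, lift a little and carry it clear.

```bash
python3 -m crank '[[1,[0,0,0],[0,0,0]],[1,[0,0,0],[0,0,0]],[1,[0,0,0],[0,0,0]],[1,[0,0,-0.005],[0,0,0]],[1,[0,0,-0.005],[0,0,0]],[1,[0,0,-0.005],[0,0,0]],[1,[0,0,0],[0,0,0]]]'
python3 -m crank '[[1,[0.02,-0.005,0],[0,0,0]],[1,[0.03,-0.008,0],[0,0,0]],[1,[0.03,-0.008,0],[0,0,0]],[1,[0.03,-0.008,0],[0,0,0]],[1,[0.03,-0.008,0],[0,0,0]],[1,[0.01,-0.003,0],[0,0,0]],[1,[0,0,0],[0,0,6]]]'
python3 -m crank '[[1,[0,0,0],[0,0,7]],[1,[0,0,0],[0,0,7]],[1,[0,0,0],[0,0,7]],[1,[0,0,0],[0,0,7]],[1,[0,0,0],[0,0,7]],[1,[0,0,0],[0,0,7]],[1,[0,0,0],[0,0,7]],[1,[0,0,0],[0,0,7]]]'
python3 -m crank '[[1,[0,0,0],[0,0,7]],[1,[0,0,0],[0,0,7]],[1,[0,0,0],[0,0,7]],[1,[0,0,0],[0,0,7]],[1,[0,0,0],[0,0,7]],[1,[0,0,0],[0,0,7]],[1,[0,0,0],[0,0,2.6]],[1,[0,0,0],[0,0,0]]]'
python3 - <<'E'
from h import *
s=snap('scene'); save(s,'scene4.png');pickle.dump(s,open('scene4.pkl','wb'))
cv2.imwrite('pics/c4.png',cv2.imread('pics/scene4.png')[80:320,180:480])
E
```

```text
time: 8.9
tool_pos: [0.465, 0.0243, 0.0463]
ee_rot: [3.14, 0.001, 1.932]
wrist_force: [-0.3, -0.2, -1.4]
width: 0.0174
finger_force: 30.0
time: 9.6
tool_pos: [0.3731, 0.1514, 0.0454]
ee_rot: [-3.142, 0.0, 1.827]
wrist_force: [0.1, -0.9, -2.3]
width: 0.0176
finger_force: 30.0
time: 10.4
tool_pos: [0.3744, 0.15, 0.0454]
ee_rot: [3.141, 0.0, 0.844]
wrist_force: [0.0, -1.0, -2.2]
width: 0.0182
finger_force: 30.0
time: 11.2
tool_pos: [0.3743, 0.1501, 0.0454]
ee_rot: [3.141, -0.0, 0.071]
wrist_force: [0.1, -0.0, -1.9]
width: 0.0178
finger_force: 30.0
```

View pics/c4.png

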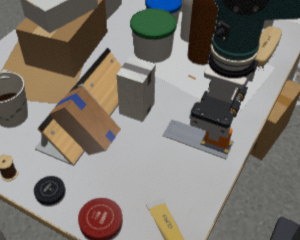

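The crop shows the blade held level at about (200,135), its front pointing at the leaning carton at (85,125). The yellow tube at (165,225) and the white carton at (137,90) are clear. I measure the carton's middle and the blade's pose.

Run:
```python
from h import *
s=pickle.load(open('scene4.pkl','rb'));s2=snap('side');save(s2,'side4.png')
a=np.radians(4.0);X=np.array([np.cos(a),np.sin(a)]);Y=np.array([-X[1],X[0]])
for n,S in(('scene',s),('side',s2)):
    P=pts(S);ok=S['z_map']>0;u=P[...,:2]@X;v=P[...,:2]@Y;z=P[...,2]
    off=-((u-.615)*np.cos(np.radians(40))-z*np.sin(np.radians(40)))  # dist in front of board face
    m=ok&(abs(off-.060)<.006)&(u>.52)&(u<.7)&(v>.16)&(v<.29)&(z>.03)&(z<.15)
    q=np.stack([u[m],v[m],z[m]],1);print(n,m.sum(),'off',np.median(off[m]).round(4),'v',np.percentile(q[:,1],[1,5,50,95,99]).round(4))
    s_=(q[:,0]-.615)*np.sin(np.radians(40))+q[:,2]*np.cos(np.radians(40))
    print(' rect',cv2.minAreaRect((np.stack([s_,q[:,1]],1)*1000).astype(np.float32)), 'umin',q[:,0].min(),'zmin',q[:,2].min())
    w=ok&(abs(z-.12)<.006)&(u>.53)&(u<.62)&(v>.03)&(v<.14);print(' white u,v',u[w].mean().round(4),v[w].mean().round(4))
    hsv=cv2.cvtColor(S['color'],cv2.COLOR_RGB2HSV)
    b=ok&(z>.008)&(z<.03)&(u>.4)&(u<.53)&(v>.06)&(v<.18)
    if b.sum()>50:
        r=P[b];A=np.c_[u[b],v[b],np.ones(b.sum())];print(' blade',b.sum(),'umax',np.percentile(u[b],99.5).round(4),'slope',np.linalg.lstsq(A,z[b],rcond=None)[0].round(3),'z',np.median(z[b]).round(4),cv2.minAreaRect((np.stack([u[b],v[b]],1)*1000).astype(np.float32)))
```

```text
scene 1705 off 0.0603 v [0.1884 0.1915 0.2229 0.2509 0.2519]
 rect ((57.82337951660156, 219.96072387695312), (120.63935852050781, 66.62513732910156), 0.14401254057884216) umin 0.5645938118660312 zmin 0.0353299503201078
 white u,v 0.5767 0.0918
 blade 771 umax 0.4885 slope [-0.02  -0.     0.026] z 0.017 ((444.593505859375, 123.97869873046875), (51.587833404541016, 89.18314361572266), 89.48538970947266)
side 951 off 0.0628 v [0.187  0.1879 0.2114 0.2471 0.2505]
 rect ((61.0704460144043, 219.91061401367188), (67.57947540283203, 120.04827117919922), 89.55502319335938) umin 0.5655005197495276 zmin 0.042915485450420635
 white u,v 0.5779 0.0844
 blade 935 umax 0.4881 slope [-0.027  0.004  0.033] z 0.0211 ((444.58343505859375, 124.41304016113281), (54.63066101074219, 88.67428588867188), 88.61810302734375)
```

```bash
python3 -m crank '[[1,[0,-0.015,0],[0,0,0]],[1,[0,-0.025,0],[0,0,0]],[1,[0,-0.025,0],[0,0,0]],[1,[0,-0.02,0],[0,0,0]],[1,[0,-0.011,0],[0,0,0]],[1,[0,0,0.008],[0,0,0]],[1,[0,0,0.006],[0,0,0]],[1,[0,0,0],[0,0,0]]]'
python3 -m crank '[[1,[0.01,0,0],[0,0,0]],[1,[0.012,0,0],[0,0,0]],[1,[0.012,0,0],[0,0,0]],[1,[0.012,0,0],[0,0,0]],[1,[0.01,0,0],[0,0,0]],[1,[0,0,0],[0,0,0]]]'
python3 - <<'E'
from h import *
s=snap('scene'); save(s,'scene5.png')
s=snap('side'); save(s,'side5.png')
a=cv2.imread('pics/scene5.png')[100:320,180:480];b=cv2.imread('pics/side5.png')[80:300,220:520]
cv2.imwrite('pics/c5.png',np.hstack([a,b]))
E
```

```text
time: 12.1
tool_pos: [0.3668, 0.2453, 0.0306]
ee_rot: [3.14, 0.001, 0.07]
wrist_force: [0.7, 1.2, -2.0]
width: 0.018
finger_force: 30.0
time: 12.7
tool_pos: [0.4247, 0.2503, 0.0314]
ee_rot: [3.142, -0.001, 0.07]
wrist_force: [-0.8, -0.3, -2.3]
width: 0.0177
finger_force: 30.0
```

View pics/c5.png

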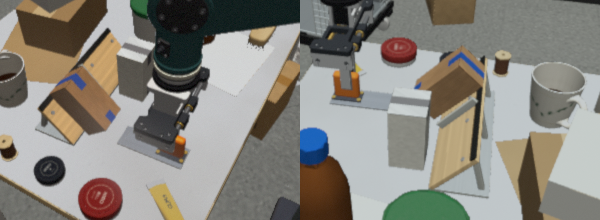

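Left, the blade at (155,145) points at the middle of the raised carton edge at (105,125). Right, it lies level at (370,100), just before the carton. I slide it in.

```bash
python3 -m crank '[[1,[0.009,0,0.001],[0,0,0]],[1,[0.01,0,0],[0,0,0]],[1,[0.01,0,0],[0,0,0]],[1,[0.01,0,0],[0,0,0]],[1,[0.01,0,0],[0,0,0]],[1,[0,0,0],[0,0,0]],[1,[0,0,0],[0,0,0]]]'
python3 - <<'E'
from h import *
a=np.radians(4.0);X=np.array([np.cos(a),np.sin(a)]);Y=np.array([-X[1],X[0]])
for n in('scene','side'):
    S=snap(n);P=pts(S);ok=S['z_map']>0;u=P[...,:2]@X;v=P[...,:2]@Y;z=P[...,2]
    off=-((u-.615)*np.cos(np.radians(40))-z*np.sin(np.radians(40)))
    m=ok&(abs(off-.060)<.006)&(u>.52)&(u<.7)&(v>.16)&(v<.29)&(z>.03)&(z<.15)
    s_=(u[m]-.615)*np.sin(np.radians(40))+z[m]*np.cos(np.radians(40))
    print(n,np.median(off[m]).round(4),cv2.minAreaRect((np.stack([s_,v[m]],1)*1000).astype(np.float32)))
    b=ok&(z>-.004)&(z<.015)&(u>.5)&(u<.56)&(v>.15)&(v<.29)
    hsv=cv2.cvtColor(S['color'],cv2.COLOR_RGB2HSV);b&=(hsv[...,2]<165)
    print(' blade v',b.sum(),np.percentile(v[b],[1,50,99]).round(4),'z',np.median(z[b]).round(4))
o=robot.get_obs();print(o['tool_pos'],o['tool_pos'][:2]@X,o['wrist_force'])
E
```

```text
time: 13.5
tool_pos: [0.4726, 0.2538, 0.0305]
ee_rot: [-3.142, -0.001, 0.071]
wrist_force: [0.5, 0.0, -1.1]
width: 0.0181
finger_force: 30.0
scene 0.06 ((57.754085540771484, 219.43321228027344), (120.26226806640625, 66.55022430419922), 0.14421525597572327)
 blade v 319 [0.2204 0.2347 0.2457] z 0.0024
side 0.0628 ((61.92082214355469, 218.26438903808594), (119.38899230957031, 67.39816284179688), 0.28488248586654663)
 blade v 137 [0.1964 0.2116 0.2447] z 0.0076
[0.47194088 0.2537233  0.03050613] 0.4884900971945663 [ 0.70540013  1.12899939 -1.38658656]
```

```bash
python3 -m crank '[[0.4,[0,0,0],[0,0,0]],[0.4,[0,0,0],[0,0,0]],[0.4,[0,0,0],[0,0,0]],[0.4,[0,0,0],[0,0,0]],[0.4,[0,0,0],[0,0,0]],[0.4,[0,0,-0.02],[0,0,0]],[0.4,[0,0,-0.04],[0,0,0]],[0.4,[0,0,-0.04],[0,0,0]]]'
python3 -m crank '[[0.4,[-0.02,0,-0.04],[0,0,0]],[0.4,[-0.04,0,-0.02],[0,0,0]],[0.4,[-0.04,0,0],[0,0,0]],[0.4,[-0.03,0,0],[0,0,0]],[0.4,[0,0,0],[0,0,0]],[0.4,[0,0,0],[0,0,0]]]'
python3 - <<'E'
from h import *
a=np.radians(4.0);X=np.array([np.cos(a),np.sin(a)]);Y=np.array([-X[1],X[0]])
for n in('scene','side'):
    S=snap(n);save(S,n+'6.png');P=pts(S);ok=S['z_map']>0;u=P[...,:2]@X;v=P[...,:2]@Y;z=P[...,2];hsv=cv2.cvtColor(S['color'],cv2.COLOR_RGB2HSV)
    g=ok&(hsv[...,0]<15)&(hsv[...,1]>150)&(z>.05)&(z<.066)&(u>.42)&(u<.54)&(v>.17)&(v<.27)
    print(n,'griptop',g.sum(),cv2.minAreaRect((np.stack([u[g],v[g]],1)*1000).astype(np.float32)),z[g].max())
    w=ok&(abs(z-.12)<.006)&(u>.53)&(u<.62)&(v>.03)&(v<.14);print(' white',u[w].mean().round(4),v[w].mean().round(4))
a=cv2.imread('pics/scene6.png')[100:320,180:480];b=cv2.imread('pics/side6.png')[80:300,220:520]
cv2.imwrite('pics/c6.png',np.hstack([a,b]))
E
```

```text
time: 14.4
tool_pos: [0.471, 0.2534, 0.1305]
ee_rot: [3.141, 0.003, 0.071]
wrist_force: [1.1, 0.8, 0.5]
width: 0.0563
finger_force: 0.0
time: 15.0
tool_pos: [0.3423, 0.2446, 0.1908]
ee_rot: [-3.141, -0.002, 0.072]
wrist_force: [-0.1, 0.0, 0.0]
width: 0.0566
finger_force: 0.0
scene griptop 102 ((482.4736022949219, 220.74009704589844), (17.10597801208496, 46.198184967041016), 87.92328643798828) 0.06110284734530171
 white 0.5771 0.0919
side griptop 93 ((485.69415283203125, 213.14627075195312), (45.23761749267578, 11.933542251586914), 11.750486373901367) 0.06122440125885619
 white 0.5779 0.0845
```

View pics/c6.png

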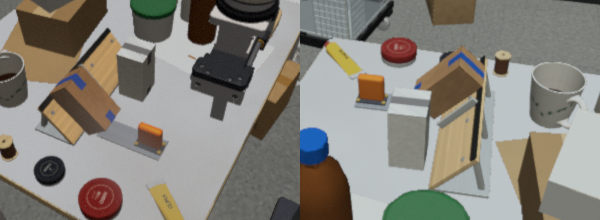

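The blade lies flat with its front under the middle of the carton's raised edge; its grip is at (150,135) in the left crop. The carton still leans on the rest, the white one has not moved, and the gripper is clear.

```bash
python3 -c "
from bench import robot
print(robot.close_job())"
```

```text
the job is handed in; nothing more can be done
None
```

The job is handed in, with no verdict returned: at last look the brown carton leaned on the rest, the blade lay flat under the middle of its raised front edge (about 21 mm from the foot line by camera), the white carton had not moved, and the robot touched nothing.

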